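# Seat a drum bearing in its nest and swing the keeper over it

### The arm

A 6-joint arm with a two-finger parallel gripper is mounted at the origin on the work surface. World frame = base frame: x ahead of the robot, y to its left, z up, the work surface at z = 0. Lengths are in m, angles in degrees, forces in N, time in s.
With the tool pointing down it reaches from about 0.325 to 1 m from the base axis. Payload 5.1 kg.
Tool frame: the origin (TCP) lies at the centre of the arm's flange, where the gripper is bolted on; the fingertips stand 173 mm ahead of it and the grasp point (between the pads) lies 155 mm ahead of it (manip.tip_extent is the distance from the TCP to the fingertips, in m); z points along the fingers, y is the line along which they close (so a half turn about z gives the same grasp; the last joint's range is limited). The gripper opens to 85 mm and grips with 20 to 120 N. Pads are 22 mm wide; open, the fingers measure 114 mm over their backs; the gripper's body (76 mm by 85 mm) begins 54 mm behind the grasp point. The pads swing forward as they close: fully open they stand 13 mm farther back than shut.
Start: joints at [63.965, 7.093, 94.555, -0, 78.352, -4.733], TCP at [0.236, 0.606, 0.405] pointing down, gripper open.
Joint ranges: [-149.61, 149.61], [-58.7, 133.49], [1.44, 155.28], [-77.14, 257.14], [18.33, 153.61], [-166.67, 166.67]. Speed limits (degrees/s): [147.25, 147.25, 180, 180, 180, 180].

### API

Orientations are given as [roll, pitch, yaw] about the fixed x, y, z axes, in that order (R = Rz(yaw) Ry(pitch) Rx(roll)).
In Python, from rig import telemetry, optics, workorder, manip gives the robot as it stands. The module is installed in compiled form; this text tells all that it offers.
- The arm moves only by the tool step_arm, never from a script. Its argument "deltas" is a list of rows, each an object with "offset": the shift along the tool's x, y, z in cm, a list of three; "rot": the turn, a rotation vector about the tool's x, y, z in degrees, a list of three; "fingers": the closure, from 0 (fully open) to 1 (shut). A call has exactly 5 rows; each row is the pose to reach, as a shift and turn from the pose commanded when the call began, along the tool's axes at that moment; what a row does not reach only later rows make up. A row lasts 1/12 s, in which the tool goes at most 41.7 mm and 7.16 degrees, less where a joint would pass 70% of its speed; a pose out of reach is approached as far as the arm can. A call with a gripper value outside its range is refused whole. The fingers move at their own pace and stop on an object; "newtons" is the grip in N (left out, the last holds). Time passes only in rows, so rows that repeat a pose let the fingers close, or fill a call up. It gives the time, the measured TCP pose, the force, the opening and the grip force at its end, in the units of the state.
- telemetry.read_state(): the state, without advancing time (a new reading comes with each control period).
- optics.grab_frame(name): name is "scene" or "top" or "wrist"; returns the picture (420x560x3 uint8, blue, green, red); there is no depth.
- optics.get_calibration(name): a dict with "fx", "fy", "cx", "cy" (pixels), "position" and "rotation" of the camera in the world. Camera axes: x right, y up, looking along -z (the intrinsics and any distortion apply to the point x, -y, -z); pixel columns grow to the right and rows downward; lengths in m; the calibration is good to about 2 mm. A picture is of the moment at which its call begins: read the wrist's pose just before it. get_calibration takes no time and is no camera call; for the wrist camera it gives the pose at the moment of the call.
- workorder.job_done(): hands the job in; it is judged then, once.
The state is a dict: "time_s": time; "qpos": joint angles; "joint_velocities": joint speeds; "tau": joint torques, N m; "tool_pos": TCP position; "ee_rot": TCP orientation; "force": force on the tool from outside, world axes, zero at the start; "ft_torque": the same for the moment, N m; "finger_gap": finger opening in m; "finger_force": force on a finger pad.
Only numpy, scipy, OpenCV 4.12 (cv2) and the standard library are available. Lean on these libraries where they do the work, as an engineer would, in place of code of your own. Each camera call takes 0.05 s, during which the arm holds its last target. There are 200 camera calls.

### The job

On the parts-shop counter, push the loose bearing across the top of the blue nest plate with the fingertips until it drops into the round recess and sits flat at the bottom (press it down if it hangs on the rim); do not pick it up. Then push the red post of the yellow keeper arm to swing the arm round over the seated bearing, fully home against its stop. Leave the pump, the carton and the jar where they stand.

Things in the scene. Friction and masses are not known exactly. Their poses are not given: they have to be found in the camera images.
- nest: Blue nest plate, fixed to the counter: 250 (its x) by 150 (its y) mm, 24 mm thick, flat top 24 mm above the counter. Origin at the centre of its underside. Nothing stands up from the top but the keeper arm and its pivot. It does not move.
- recess (a point): Centre of the mouth of the round recess, at the plate's top (24 mm above the counter), 30 mm from the plate's centre along the plate's +x. Recess 66 mm in diameter, 14 mm deep, flat white floor, rim chamfered 2 mm. The bearing's start lies on the plate's top on the -x side of it, 80 to 116 mm away.
- bearing_center (a point): Centre of the loose bearing (half-way up): a solid steel disc 62 mm in diameter and 16 mm thick, edges rounded about 1.5 mm, black seal and orange plug on its top, about 0.2 kg, lying flat on the plate. On the plate its centre is 32 mm above the counter; seated in the recess 18 mm, its top then 2 mm above the plate.
- bearing: The same loose bearing; origin at the centre of its underside, z its axis.
- keeper (a joint): Angle of the keeper arm about its upright pivot (rad). 0: fully home against its stop, the arm pointing from the pivot along the plate's -x, over the recess. Positive: swung open, counter-clockwise seen from above, so at 1.57 it points along the plate's -y; stop at 1.9. It starts open. It stays where it is left; light friction (about 1 N at the post).
- keeper_pivot (a point): Axis of the keeper arm's pivot at the plate's top (24 mm above the counter), 58 mm beyond the recess centre along the plate's +x. Pivot hub 22 mm in diameter, 16 mm high.
- keeper_post (a point): Centre of the top of the red upright post on the keeper arm, 34 mm above the plate's top, 46 mm from the pivot axis. Post 14 mm in diameter, 22 mm tall, standing on the yellow arm (16 mm wide, 6 mm thick, its underside 6 mm and its top 12 mm above the plate's top), which ends 8 mm beyond the post's axis. The arm passes 4 mm above a seated bearing, but runs into one that is not down. A bearing that hangs tilted on the rim goes down with a light press on its high side.
- pump: Bystander, loose: white drain pump with grey motor and copper core, about 68 mm across with a spout reaching 60 mm from its axis, 73 mm high, standing on the counter beside the nest. Origin at the centre of its underside.
- carton: Bystander, loose: cardboard carton 70 x 55 x 60 mm high, on the counter beside the nest. Origin at the centre of its underside.
- jar: Bystander, loose: small jar with green cap, 52 mm in diameter, 65 mm high, on the counter beside the nest. Origin at the centre of its underside.
There are look-alikes about, which are no part of the job. Of the things like the bearing, leave any that is purple; of the rest the smaller one is meant.

How it is judged (in metres and radians):
On the way, in this order (a step that is already met when the one before it is completed fails the run):
1. the bearing lies flat at the bottom of the recess while the keeper arm is still swung open (horizontal distance between bearing_center and recess below 0.004 m and z of bearing_center in the frame of nest below 0.0205 m and angle between bearing's own z axis and vertical below 0.06 rad and value of joint keeper above 0.6 rad), for 0.2 s.
2. the keeper arm is swung home over the seated bearing (horizontal distance between bearing_center and recess below 0.004 m and z of bearing_center in the frame of nest below 0.0205 m and angle between bearing's own z axis and vertical below 0.06 rad and value of joint keeper below 0.1 rad), for 0.2 s.
At the end, for the whole second after the job is handed in: The bearing is at rest flat in the recess (within 4 mm of its centre, within 2.5 mm of the bottom, tilted less than 0.06 rad) and the keeper arm is within 0.1 rad of its stop over the bearing (all of step 2 and linear speed of bearing below 0.02 m/s); the robot touches nothing.
It fails at once if the bearing is lifted (its centre more than 8 mm above where it lies on the plate) (z of bearing_center in the frame of nest above 0.04 m).
It fails at once if the pump is pushed more than 15 mm away or tipped (distance of pump from where it was at the start of the episode above 0.015 m or angle between pump's own z axis and vertical above 0.3 rad).
It fails at once if the carton is pushed more than 15 mm away or tipped (distance of carton from where it was at the start of the episode above 0.015 m or angle between carton's own z axis and vertical above 0.3 rad).
It fails at once if the jar is pushed more than 15 mm away or tipped (distance of jar from where it was at the start of the episode above 0.015 m or angle between jar's own z axis and vertical above 0.3 rad).
It also fails if it takes over 64 s, if anything falls off the work surface, if the arm or the gripper's body presses on something with over 40 N, if the wrist force passes 120 N, or if a joint passes its speed limit or range.

## Working session

There is one attempt and no reset: what is moved stays moved. The work goes in short steps, Python scripts to look and compute and a tool call to move; the robot and the scene stay as the last step left them, time stands still between calls to the robot, and variables do not carry over. Pictures are saved under pics/ and viewed, at most 13 in all, crops included, and the job is handed in when it is done.

Besides the shell and the picture viewer there is one more tool, called after "Request:" as name(argument=value, ...), one argument or row to a line, values as JSON. step_arm: Moves the arm, as the interface text tells. Its arguments: {"type":"object","properties":{"deltas":{"type":"array"},"newtons":{"type":"number"}},"required":["deltas"]}

```bash
mkdir -p pics
python3 - <<'E'
from rig import telemetry, optics, manip
import cv2, numpy as np
s=telemetry.read_state(); print({k:s[k] for k in('time_s','tool_pos','ee_rot','force','finger_gap')}, manip.tip_extent)
for n in('scene','top'):
    cv2.imwrite(f'pics/{n}0.png',optics.grab_frame(n)); print(n,optics.get_calibration(n))
print(optics.get_calibration('wrist'))
E
```

```text
{'time_s': 0.0, 'tool_pos': array([0.23605599, 0.60534255, 0.40343524]), 'ee_rot': array([-1.79878465e+02, -1.16735840e-02,  1.58697266e+02]), 'force': array([ 0.93652289, -0.06357603,  0.8403545 ]), 'finger_gap': 0.08557270447828699} 0.1734
scene {'fx': 434.5515241807687, 'fy': 434.5515241807687, 'cx': 276.89473828061983, 'cy': 210.49318421701403, 'position': array([1.11390957, 0.04163392, 0.72091182]), 'rotation': array([39.90790948,  0.69656797, 84.52536175])}
top {'fx': 491.06496329484816, 'fy': 491.06496329484816, 'cx': 277.65257113680286, 'cy': 208.34453658282663, 'position': array([0.46124939, 0.09501726, 0.97154327]), 'rotation': array([  7.46854065,   0.19417717, -91.40152912])}
{'fx': 378.7578044700742, 'fy': 378.7578044700742, 'cx': 280.76514111828493, 'cy': 205.6508981682294, 'position': array([0.16403972, 0.63370346, 0.37223461]), 'rotation': array([-1.74360856e+01,  2.66195101e-02,  6.87335391e+01])}
```

View pics/top0.png

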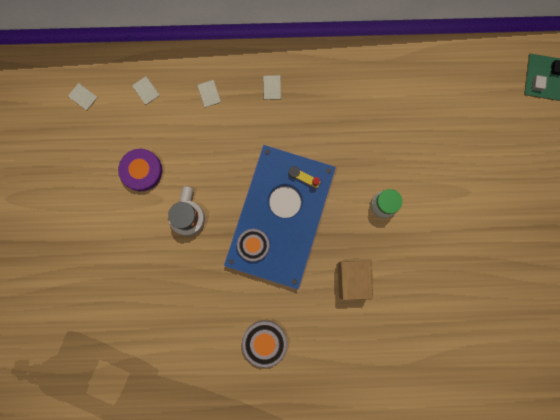

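View pics/scene0.png

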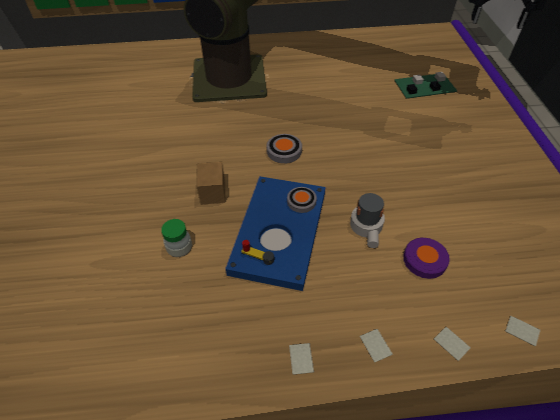

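The top view shows the blue plate with corners at about (265,146), (335,166), (298,290) and (225,269). On it are the bearing at (253,245), the recess at (285,202), the pivot at (295,174) and the red post at (316,183). The pump is at (186,215), the jar at (387,204) and the carton at (357,280). The big look-alike is at (264,344) and the purple one at (140,170). The scene view agrees.

```bash
cat > h.py <<'E'
import numpy as np, cv2
from scipy.spatial.transform import Rotation as Ro
from rig import telemetry, optics
def R(e): return Ro.from_euler('xyz',e,degrees=True).as_matrix()
def back(c,uv,z):
    uv=np.atleast_2d(np.asarray(uv,float))
    d=np.c_[(uv[:,0]-c['cx'])/c['fx'],-(uv[:,1]-c['cy'])/c['fy'],-np.ones(len(uv))]@R(c['rotation']).T
    p=np.asarray(c['position']); return p+d*((z-p[2])/d[:,2])[:,None]
def proj(c,P):
    q=(np.atleast_2d(P)-c['position'])@R(c['rotation'])
    return np.c_[c['cx']+c['fx']*q[:,0]/-q[:,2], c['cy']-c['fy']*q[:,1]/-q[:,2]]
def blobs(m,amin=20):
    n,l,s,c=cv2.connectedComponentsWithStats(m.astype(np.uint8)); return [(int(s[i,4]),c[i].round(1)) for i in range(1,n) if s[i,4]>=amin]
def masks(im):
    h,s,v=[x.astype(int) for x in cv2.split(cv2.cvtColor(im,cv2.COLOR_BGR2HSV))]
    return dict(blue=(h>100)&(h<120)&(s>120)&(v>60),orange=(h>5)&(h<14)&(s>200)&(v>150),white=(s<50)&(v>170),red=((h<4)|(h>175))&(s>170)&(v>90),yellow=(h>22)&(h<32)&(s>150)&(v>120))
E
python3 - <<'E'
from h import *
for n in('top','scene'):
    im=cv2.imread(f'pics/{n}0.png'); c=optics.get_calibration(n); m=masks(im)
    k=m['blue'].astype(np.uint8); nn,l,s,_=cv2.connectedComponentsWithStats(k); i=1+np.argmax(s[1:,4])
    cnt=max(cv2.findContours((l==i).astype(np.uint8),0,2)[0],key=cv2.contourArea)
    W=back(c,cnt.reshape(-1,2),.024)[:,:2]
    r=cv2.minAreaRect((W*1000).astype(np.float32)); print(n,r, cv2.boxPoints(r).round(0).tolist())
    for col,z in(('orange',.04),('white',.010),('red',.056),('yellow',.036)):
        for a,p in blobs(m[col],15): print(col,a,p,back(c,p,z)[0].round(4))
c=optics.get_calibration('top')
for n,p,z in(('pump',(186,215),.04),('jarcap',(389,202),.065),('carton',(357,280),.05)): print(n,back(c,p,z)[0].round(3))
E
```

```text
top ((571.277587890625, 90.83003234863281), (146.88241577148438, 246.79095458984375), 71.13331604003906) [[431.0, 61.0], [664.0, -19.0], [712.0, 120.0], [478.0, 200.0]]
orange 257 [138.5 168.4] [0.6681 0.3626 0.04  ]
orange 206 [263.7 344.8] [0.3301 0.1272 0.04  ]
white 25 [185.6 193.4] [0.6218 0.277  0.01  ]
white 669 [284.8 201.8] [0.6    0.0807 0.01  ]
red 30 [315.6 180.8] [0.6321 0.0221 0.056 ]
yellow 114 [304.9 177.7] [0.6425 0.041  0.036 ]
scene ((571.5037841796875, 89.84684753417969), (149.8828582763672, 250.2029266357422), 71.04783630371094) [[429.0, 60.0], [665.0, -22.0], [714.0, 120.0], [478.0, 201.0]]
orange 137 [283.8 144.1] [0.3462 0.1231 0.04  ]
orange 97 [301.4 196.4] [0.5132 0.1425 0.04  ]
orange 256 [427.4 253.8] [0.6814 0.3585 0.04  ]
red 27 [245.3 242.2] [0.6307 0.0201 0.056 ]
yellow 99 [255.3 252.3] [0.6418 0.0372 0.036 ]
pump [0.575 0.271 0.04 ]
jarcap [ 0.587 -0.113  0.065]
carton [ 0.444 -0.049  0.05 ]
```

Request:
step_arm(
  deltas=[
    {"offset": [-2.4, -2.1, 0.6], "rot": [0, 0, 0], "fingers": 0.5},
    {"offset": [-4.8, -4.2, 1.3], "rot": [0, 0, 0], "fingers": 0.5},
    {"offset": [-7.2, -6.3, 2.0], "rot": [0, 0, 0], "fingers": 0.5},
    {"offset": [-9.6, -8.4, 2.6], "rot": [0, 0, 0], "fingers": 0.5},
    {"offset": [-12.1, -10.5, 3.3], "rot": [0, 0, 0], "fingers": 0.5},
  ],
  newtons=30,
)

```text
time_s: 0.52
tool_pos: [0.3109, 0.4624, 0.3709]
ee_rot: [-180.0, -0.0, 158.7]
force: [1.4, 0.2, 0.3]
finger_gap: 0.0427
finger_force: 0.0
```

Request:
step_arm(
  deltas=[
    {"offset": [-2.4, -2.1, 0.6], "rot": [0, 0, 0], "fingers": 0.5},
    {"offset": [-4.8, -4.2, 1.3], "rot": [0, 0, 0], "fingers": 0.5},
    {"offset": [-7.2, -6.3, 2.0], "rot": [0, 0, 0], "fingers": 0.5},
    {"offset": [-9.6, -8.4, 2.6], "rot": [0, 0, 0], "fingers": 0.5},
    {"offset": [-12.1, -10.5, 3.3], "rot": [0, 0, 0], "fingers": 0.5},
  ],
)

```text
time_s: 0.93
tool_pos: [0.3855, 0.3205, 0.3381]
ee_rot: [-180.0, -0.0, 158.7]
force: [0.7, 0.7, -0.2]
finger_gap: 0.0426
finger_force: 0.0
```

Request:
step_arm(
  deltas=[
    {"offset": [-3, -2.6, 0.8], "rot": [0, 0, 3.5], "fingers": 0.5},
    {"offset": [-6, -5.2, 1.6], "rot": [0, 0, 7], "fingers": 0.5},
    {"offset": [-9, -7.8, 2.4], "rot": [0, 0, 10.7], "fingers": 0.5},
    {"offset": [-12.1, -10.4, 3.3], "rot": [0, 0, 14.3], "fingers": 0.5},
    {"offset": [-12.1, -10.4, 3.3], "rot": [0, 0, 14.3], "fingers": 0.5},
  ],
)

```text
time_s: 1.35
tool_pos: [0.4618, 0.1762, 0.3036]
ee_rot: [-179.8, 0.0, 143.9]
force: [-0.6, 0.2, -0.0]
finger_gap: 0.0424
finger_force: 0.0
```

Run:
```python
from h import *
s=telemetry.read_state(); print({k:s[k] for k in('time_s','tool_pos','ee_rot','force','finger_gap')})
c=optics.get_calibration('wrist'); im=optics.grab_frame('wrist'); cv2.imwrite('pics/w1.png',im); print(c)
m=masks(im)
for col,z in(('orange',.04),('white',.010),('red',.056)):
    for a,p in blobs(m[col],30): print(col,a,p,back(c,p,z)[0].round(4))
im=cv2.imread('pics/top0.png'); c=optics.get_calibration('top')
h,ss,v=cv2.split(cv2.cvtColor(im,cv2.COLOR_BGR2HSV)); k=np.zeros(h.shape,bool); k[236:256,243:264]=1
for a,p in blobs(k&(h<16)&(ss>150)): print('top',a,p,back(c,p,.04)[0].round(4))
```

```text
{'time_s': 1.35, 'tool_pos': array([0.46178623, 0.17617041, 0.30363173]), 'ee_rot': array([-1.79788183e+02,  2.29300924e-03,  1.43907149e+02]), 'force': array([-0.64997033,  0.15890652, -0.01615539]), 'finger_gap': 0.04243990684111795}
{'fx': 378.7578044700742, 'fy': 378.7578044700742, 'cx': 280.76514111828493, 'cy': 205.6508981682294, 'position': array([0.39917448, 0.22173327, 0.272295  ]), 'rotation': array([-17.42571188,   0.12324604,  53.94172851])}
white 2266 [78.3 91.4] [0.3221 0.1109 0.01  ]
white 2290 [92.7 80.2] [0.3227 0.1236 0.01  ]
white 66 [148.9  64.7] [0.3373 0.16   0.01  ]
white 1896 [471.9 234.2] [0.5668 0.2745 0.01  ]
white 1038 [291.6 292.9] [0.5282 0.1376 0.01  ]
white 776 [289.1 293.8] [0.5277 0.1355 0.01  ]
white 1921 [285.6 381.2] [0.5942 0.0842 0.01  ]
top 173 [252.7 244.5] [0.5155 0.1442 0.04  ]
```

View pics/w1.png

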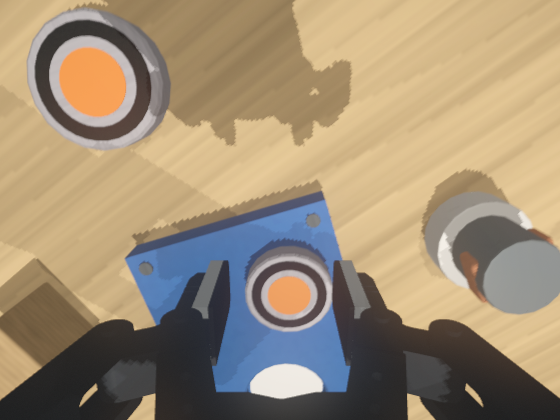

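The wrist view shows the bearing (orange plug at about (289,294)) between the open fingers. The recess's white floor is at (286,381), partly hidden, the pump is at (500,250) and the big look-alike at (97,82).

```bash
cat >> h.py <<'E'
def plan(b,r,back_mm,s=None):
    s=s or telemetry.read_state(); b=np.array(b);r=np.array(r); d=r-b; L=np.hypot(*d); d/=L
    T=R(s['ee_rot']); t=b-d*back_mm/1000
    yaw=np.degrees(np.arctan2(-d[1],-d[0])); dy=(yaw-s['ee_rot'][2]+180)%360-180
    dw=np.r_[t-s['tool_pos'][:2],0]
    print('L',L.round(4),'dir yaw',yaw.round(2),'rotz tool',-dy.round(2),'offset tool cm',(T.T@dw*100).round(2),'z',s['tool_pos'][2].round(4))
E
python3 - <<'E'
from h import *
im=cv2.imread('pics/w1.png'); c=dict(optics.get_calibration('wrist'))
h,s,v=cv2.split(cv2.cvtColor(im,cv2.COLOR_BGR2HSV))
for a,p in blobs((h<18)&(s>160)&(v>200),300): print(a,p,back(c,p,.04)[0].round(4),back(c,p,.03)[0].round(4))
E
```

```text
3404 [92.2 81.7] [0.3309 0.136  0.04  ] [0.328  0.1323 0.03  ]
```

Run:
```python
from h import *
im=cv2.imread('pics/w1.png'); c=optics.get_calibration('wrist')
print(cv2.cvtColor(im,cv2.COLOR_BGR2HSV)[294,289])
h,s,v=[a.astype(int) for a in cv2.split(cv2.cvtColor(im,cv2.COLOR_BGR2HSV))]
k=np.zeros(h.shape,bool);k[265:325,255:325]=1
for a,p in blobs(k&(h<18)&(s>130),300): print(a,p,back(c,p,.04)[0].round(4))
for b in ((.5155,.1442),(.5143,.1433),): plan(b,(.5998,.0807),75)
```

```text
[ 13 148 240]
1199 [288.8 295. ] [0.5131 0.1472 0.04  ]
L 0.1055 dir yaw 143.01 rotz tool 1.04 offset tool cm [1.1  0.58 0.  ] z 0.3043
L 0.106 dir yaw 143.79 rotz tool 0.26 offset tool cm [1.14 0.34 0.  ] z 0.3043
```

Request:
step_arm(
  deltas=[
    {"offset": [-0.7, 0.2, 2.0], "rot": [0, 0, 0.6], "fingers": 0.5},
    {"offset": [-1.4, 0.45, 4.5], "rot": [0, 0, 0.6], "fingers": 0.5},
    {"offset": [-1.4, 0.45, 7.0], "rot": [0, 0, 0.6], "fingers": 0.5},
    {"offset": [-1.4, 0.45, 8.7], "rot": [0, 0, 0.6], "fingers": 0.5},
    {"offset": [-1.4, 0.45, 9.5], "rot": [0, 0, 0.6], "fingers": 0.5},
  ],
)

```text
time_s: 1.82
tool_pos: [0.4727, 0.1771, 0.2078]
ee_rot: [-179.8, -0.2, 143.9]
force: [-0.4, -0.5, 0.0]
finger_gap: 0.0429
finger_force: 0.0
```

Request:
step_arm(
  deltas=[
    {"offset": [0, 0, 0], "rot": [0, 0, 0], "fingers": 0.5},
    {"offset": [0, 0, 0.1], "rot": [0, 0, 0], "fingers": 0.5},
    {"offset": [0, 0, 0.2], "rot": [0, 0, 0], "fingers": 0.5},
    {"offset": [0, 0, 0.3], "rot": [0, 0, 0], "fingers": 0.5},
    {"offset": [0, 0, 0.3], "rot": [0, 0, 0], "fingers": 0.5},
  ],
)

```text
time_s: 2.23
tool_pos: [0.4747, 0.1769, 0.2089]
ee_rot: [179.9, 0.1, 143.8]
force: [-0.1, 0.5, -0.9]
finger_gap: 0.0427
finger_force: 0.0
```

Run:
```python
from h import *
s=telemetry.read_state(); print({k:s[k] for k in('time_s','tool_pos','ee_rot','force','finger_gap')})
plan((.514,.1445),(.5998,.0807),50,s)
c=optics.get_calibration('wrist'); im=optics.grab_frame('wrist'); cv2.imwrite('pics/w2.png',im)
im=optics.grab_frame('scene'); cv2.imwrite('pics/s2.png',cv2.resize(im[120:320,180:430],None,fx=3,fy=3))
```

```text
{'time_s': 2.2333, 'tool_pos': array([0.47471416, 0.17690679, 0.20886206]), 'ee_rot': array([1.79905546e+02, 7.50830278e-02, 1.43811820e+02]), 'force': array([-0.1233494 ,  0.50262554, -0.91015378]), 'finger_gap': 0.042702892159434354}
L 0.1069 dir yaw 143.37 rotz tool 0.45 offset tool cm [-0.08 -0.26 -0.  ] z 0.2089
```

View pics/w2.png

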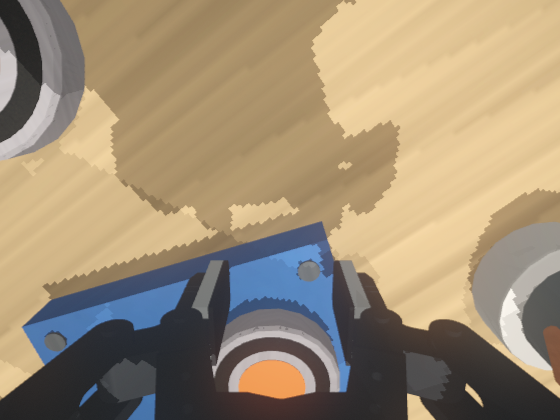

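The wrist view shows the bearing's plug at about (272,378), ahead of the fingertips at about (222,262) and (340,262). It sits about 3 mm left of their centreline at column 281, so I'll shift sideways and lower.

Request:
step_arm(
  deltas=[
    {"offset": [0, -0.15, 0.1], "rot": [0, 0, 0.3], "fingers": 0.5},
    {"offset": [0, -0.3, 0.2], "rot": [0, 0, 0.3], "fingers": 0.5},
    {"offset": [0, -0.3, 0.4], "rot": [0, 0, 0.3], "fingers": 0.5},
    {"offset": [0, -0.3, 0.5], "rot": [0, 0, 0.3], "fingers": 0.5},
    {"offset": [0, -0.3, 0.5], "rot": [0, 0, 0.3], "fingers": 0.5},
  ],
)

```text
time_s: 2.75
tool_pos: [0.4723, 0.1741, 0.2023]
ee_rot: [-180.0, -0.0, 143.5]
force: [0.1, -0.2, -0.1]
finger_gap: 0.0429
finger_force: 0.0
```

Request:
step_arm(
  deltas=[
    {"offset": [0, 0, 0.1], "rot": [0, 0, 0], "fingers": 0.5},
    {"offset": [0, 0, 0.1], "rot": [0, 0, 0], "fingers": 0.5},
    {"offset": [0, 0, 0.2], "rot": [0, 0, 0], "fingers": 0.5},
    {"offset": [0, 0, 0.2], "rot": [0, 0, 0], "fingers": 0.5},
    {"offset": [0, 0, 0.2], "rot": [0, 0, 0], "fingers": 0.5},
  ],
)

```text
time_s: 3.17
tool_pos: [0.4725, 0.1742, 0.2006]
ee_rot: [-180.0, -0.0, 143.5]
force: [-0.3, 0.6, -0.7]
finger_gap: 0.043
finger_force: 0.0
```

Run:
```python
from h import *
s=telemetry.read_state(); print({k:s[k] for k in('time_s','tool_pos','ee_rot','force','finger_gap')})
im=optics.grab_frame('scene'); cv2.imwrite('pics/s2.png',cv2.resize(im[120:300,200:420],None,fx=3,fy=3,interpolation=cv2.INTER_CUBIC))
```

```text
{'time_s': 3.1667, 'tool_pos': array([0.47249479, 0.17424403, 0.20063527]), 'ee_rot': array([-1.79991282e+02, -6.99122492e-03,  1.43499540e+02]), 'force': array([-0.27830184,  0.63999623, -0.68962771]), 'finger_gap': 0.042975814334481284}
```

View pics/s2.png

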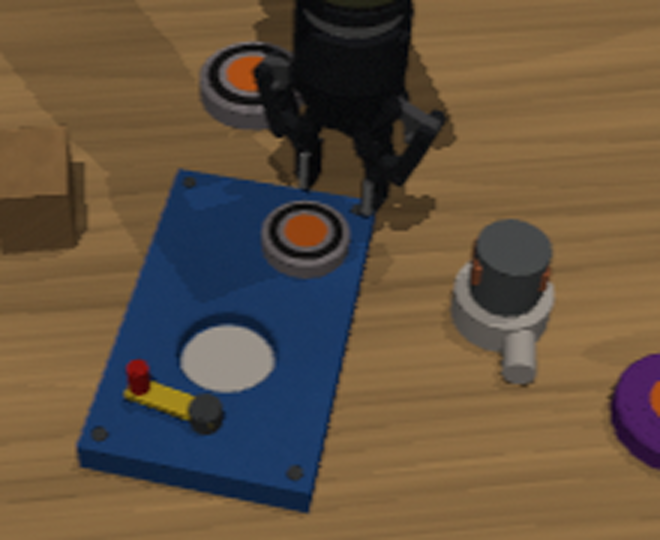

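The scene view shows the fingertips close above the plate, just behind the bearing at (305,232). The recess is at (228,357) and the open keeper's red post at (138,377).

Request:
step_arm(
  deltas=[
    {"offset": [0, 0, 0.1], "rot": [0, 0, 0], "fingers": 0.5},
    {"offset": [0, 0, 0.1], "rot": [0, 0, 0], "fingers": 0.5},
    {"offset": [0, 0, 0.2], "rot": [0, 0, 0], "fingers": 0.5},
    {"offset": [0, 0, 0.2], "rot": [0, 0, 0], "fingers": 0.5},
    {"offset": [0, 0, 0.2], "rot": [0, 0, 0], "fingers": 0.5},
  ],
)

```text
time_s: 3.63
tool_pos: [0.4725, 0.1742, 0.1986]
ee_rot: [-180.0, -0.0, 143.5]
force: [0.3, -0.4, 0.1]
finger_gap: 0.043
finger_force: 0.0
```

Request:
step_arm(
  deltas=[
    {"offset": [0, 0, 0.1], "rot": [0, 0, 0], "fingers": 0.5},
    {"offset": [0, 0, 0.1], "rot": [0, 0, 0], "fingers": 0.5},
    {"offset": [0, 0, 0.2], "rot": [0, 0, 0], "fingers": 0.5},
    {"offset": [0, 0, 0.2], "rot": [0, 0, 0], "fingers": 0.5},
    {"offset": [0, 0, 0.2], "rot": [0, 0, 0], "fingers": 0.5},
  ],
)

```text
time_s: 4.05
tool_pos: [0.4725, 0.1742, 0.1966]
ee_rot: [-180.0, -0.0, 143.5]
force: [0.9, 0.3, 0.3]
finger_gap: 0.0426
finger_force: 0.0
```

Request:
step_arm(
  deltas=[
    {"offset": [-0.8, 0, 0], "rot": [0, 0, 0], "fingers": 0.5},
    {"offset": [-1.6, 0, 0], "rot": [0, 0, 0], "fingers": 0.5},
    {"offset": [-2.4, 0, 0], "rot": [0, 0, 0], "fingers": 0.5},
    {"offset": [-3.2, 0, 0], "rot": [0, 0, 0], "fingers": 0.5},
    {"offset": [-4.0, 0, 0], "rot": [0, 0, 0], "fingers": 0.5},
  ],
)

```text
time_s: 4.47
tool_pos: [0.5054, 0.1499, 0.1968]
ee_rot: [-180.0, -0.0, 143.5]
force: [-1.4, 0.4, 1.1]
finger_gap: 0.0428
finger_force: 1.0
```

Request:
step_arm(
  deltas=[
    {"offset": [-0.6, 0, 0], "rot": [0, 0, 0], "fingers": 0.5},
    {"offset": [-1.2, 0, 0], "rot": [0, 0, 0], "fingers": 0.5},
    {"offset": [-1.8, 0, 0], "rot": [0, 0, 0], "fingers": 0.5},
    {"offset": [-2.4, 0, 0], "rot": [0, 0, 0], "fingers": 0.5},
    {"offset": [-3.0, 0, 0], "rot": [0, 0, 0], "fingers": 0.5},
  ],
)

```text
time_s: 4.88
tool_pos: [0.5292, 0.1323, 0.1967]
ee_rot: [-180.0, -0.0, 143.5]
force: [-1.5, 1.5, 1.4]
finger_gap: 0.0427
finger_force: 1.0
```

Run:
```python
from h import *
s=telemetry.read_state(); print({k:s[k] for k in('time_s','tool_pos','ee_rot','force','finger_gap')})
a=optics.grab_frame('scene'); b=optics.grab_frame('top')
f=lambda i:cv2.resize(i,(390,480),interpolation=cv2.INTER_CUBIC)
cv2.imwrite('pics/s3.png',np.hstack([f(a[140:300,215:345]),f(b[125:285,210:340])]))
```

```text
{'time_s': 4.8833, 'tool_pos': array([0.52918967, 0.13227402, 0.19671385]), 'ee_rot': array([-1.79994403e+02, -1.06883162e-02,  1.43498642e+02]), 'force': array([-1.48725413,  1.53669673,  1.40435283]), 'finger_gap': 0.042738873535598965}
```

View pics/s3.png

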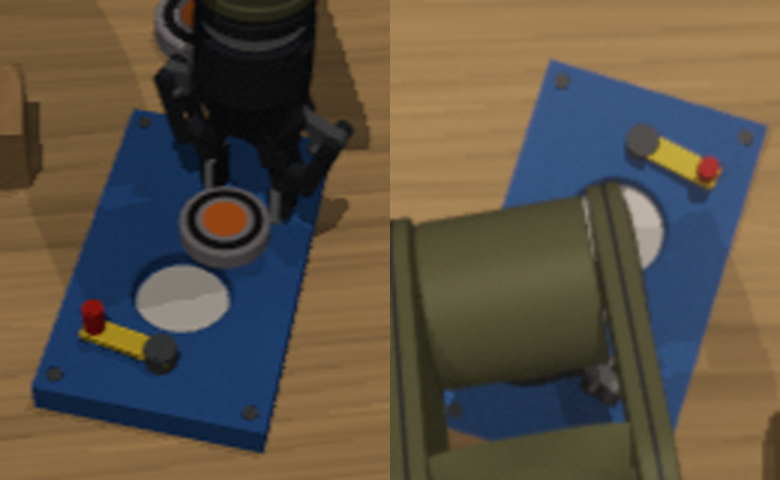

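The scene crop shows the bearing at (224,219), nestled between the fingertips and heading for the recess at (182,297). The arm hides it in the top view.

Request:
step_arm(
  deltas=[
    {"offset": [-0.6, 0, 0], "rot": [0, 0, 0], "fingers": 0.5},
    {"offset": [-1.2, 0, 0], "rot": [0, 0, 0], "fingers": 0.5},
    {"offset": [-1.8, 0, 0], "rot": [0, 0, 0], "fingers": 0.5},
    {"offset": [-2.3, 0, 0], "rot": [0, 0, 0], "fingers": 0.5},
    {"offset": [-2.8, 0, 0], "rot": [0, 0, 0], "fingers": 0.5},
  ],
)

```text
time_s: 5.4
tool_pos: [0.5517, 0.1156, 0.1966]
ee_rot: [-180.0, -0.0, 143.5]
force: [-1.6, 0.8, 0.6]
finger_gap: 0.0424
finger_force: 1.0
```

Request:
step_arm(
  deltas=[
    {"offset": [-0.4, 0, 0], "rot": [0, 0, 0], "fingers": 0.5},
    {"offset": [-0.8, 0, 0], "rot": [0, 0, 0], "fingers": 0.5},
    {"offset": [-1.2, 0, 0], "rot": [0, 0, 0], "fingers": 0.5},
    {"offset": [-1.5, 0, 0], "rot": [0, 0, 0], "fingers": 0.5},
    {"offset": [-1.8, 0, 0], "rot": [0, 0, 0], "fingers": 0.5},
  ],
)

```text
time_s: 5.82
tool_pos: [0.5662, 0.105, 0.197]
ee_rot: [180.0, 0.0, 143.5]
force: [-1.2, -0.4, 2.3]
finger_gap: 0.043
finger_force: 1.2
```

```bash
cat > look.py <<'E'
from h import *
import sys
s=telemetry.read_state(); print({k:s[k] for k in('time_s','tool_pos','ee_rot','force','finger_gap')})
a=optics.grab_frame('scene'); c=optics.get_calibration('scene')
cv2.imwrite(f'pics/{sys.argv[1]}.png',cv2.resize(a[160:300,205:345],(560,560),interpolation=cv2.INTER_CUBIC))
h,ss,v=[x.astype(int) for x in cv2.split(cv2.cvtColor(a,cv2.COLOR_BGR2HSV))]
k=np.zeros(h.shape,bool);k[170:290,220:340]=1
for ar,p in blobs(k&(h>4)&(h<16)&(ss>170)&(v>110),25): print('orange',ar,p,back(c,p,.04)[0].round(4),back(c,p,.026)[0].round(4))
E
python3 look.py s4
```

```text
{'time_s': 5.8167, 'tool_pos': array([0.5661518 , 0.10504767, 0.19701483]), 'ee_rot': array([1.79989486e+02, 2.22014727e-02, 1.43501316e+02]), 'force': array([-1.16772723, -0.43176019,  2.25709709]), 'finger_gap': 0.042966892631894384}
orange 146 [277.5 229.3] [0.5944 0.0843 0.04  ] [0.5837 0.0852 0.026 ]
```

View pics/s4.png

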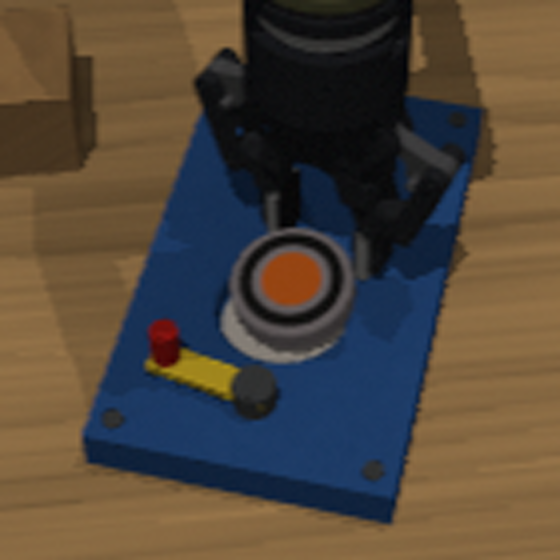

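The bearing is at (292,277) in the crop, level with the rim and about 7 mm short of the recess centre. I'll continue slowly.

Request:
step_arm(
  deltas=[
    {"offset": [-0.1, 0, 0], "rot": [0, 0, 0], "fingers": 0.5},
    {"offset": [-0.3, 0, 0], "rot": [0, 0, 0], "fingers": 0.5},
    {"offset": [-0.4, 0, 0], "rot": [0, 0, 0], "fingers": 0.5},
    {"offset": [-0.6, 0, 0], "rot": [0, 0, 0], "fingers": 0.5},
    {"offset": [-0.7, 0, 0], "rot": [0, 0, 0], "fingers": 0.5},
  ],
)

```text
time_s: 6.28
tool_pos: [0.5714, 0.101, 0.1965]
ee_rot: [-180.0, -0.0, 143.5]
force: [-1.0, -0.1, -0.4]
finger_gap: 0.0427
finger_force: 0.4
```

```bash
python3 look.py s5
```

```text
{'time_s': 6.2833, 'tool_pos': array([0.57141905, 0.10096297, 0.19653099]), 'ee_rot': array([-1.79985104e+02, -6.17860190e-03,  1.43502494e+02]), 'force': array([-0.98920717, -0.13775021, -0.4234278 ]), 'finger_gap': 0.04265421452354183}
orange 153 [275.4 233.3] [0.6038 0.0793 0.04  ] [0.5933 0.08   0.026 ]
```

Request:
step_arm(
  deltas=[
    {"offset": [-0.1, 0, 0], "rot": [0, 0, 0], "fingers": 0.5},
    {"offset": [-0.1, 0, 0], "rot": [0, 0, 0], "fingers": 0.5},
    {"offset": [-0.2, 0, 0], "rot": [0, 0, 0], "fingers": 0.5},
    {"offset": [-0.2, 0, 0], "rot": [0, 0, 0], "fingers": 0.5},
    {"offset": [-0.2, 0, 0], "rot": [0, 0, 0], "fingers": 0.5},
  ],
)

```text
time_s: 6.75
tool_pos: [0.5731, 0.0999, 0.1968]
ee_rot: [180.0, 0.0, 143.5]
force: [1.0, -0.2, -0.1]
finger_gap: 0.0426
finger_force: 0.0
```

```bash
python3 look.py s6; python3 -c "
from h import *
print(proj(optics.get_calibration('scene'),[[.5998,.0807,.026],[.5998,.0807,.04]]))"
```

```text
{'time_s': 6.75, 'tool_pos': array([0.57307116, 0.09986199, 0.19681849]), 'ee_rot': array([1.79991522e+02, 1.15078993e-02, 1.43495971e+02]), 'force': array([ 0.95235464, -0.23210349, -0.05151744]), 'finger_gap': 0.04256063886400194}
orange 136 [276.  234.8] [0.6076 0.0801 0.04  ] [0.5972 0.0809 0.026 ]
[[276.03353405 235.87203394]
 [275.93599585 231.61661378]]
```

View pics/s6.png

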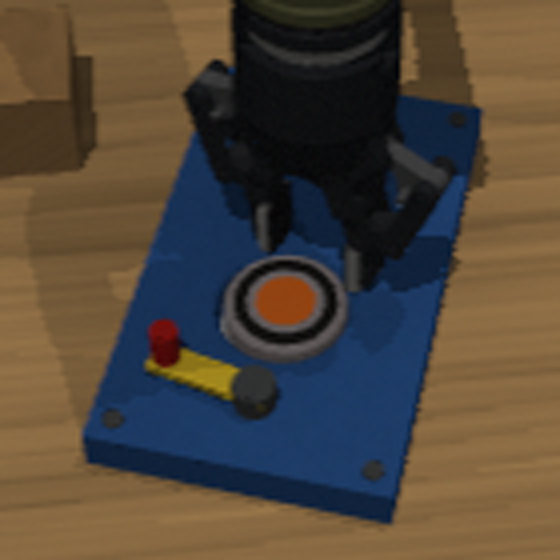

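The bearing appears seated: the plug is within about 1 px of its seated projection and there's no finger force. I'll raise and back off to check with the wrist camera.

Request:
step_arm(
  deltas=[
    {"offset": [0.5, 0, -1], "rot": [0, 0, 0], "fingers": 0.5},
    {"offset": [1.5, 0, -4], "rot": [0, 0, 0], "fingers": 0.5},
    {"offset": [3, 0, -7], "rot": [0, 0, 0], "fingers": 0.5},
    {"offset": [5, 0, -9], "rot": [0, 0, 0], "fingers": 0.5},
    {"offset": [6, 0, -9], "rot": [0, 0, 0], "fingers": 0.5},
  ],
)

```text
time_s: 7.22
tool_pos: [0.5252, 0.1368, 0.293]
ee_rot: [179.6, 0.4, 143.5]
force: [1.3, 0.8, 0.1]
finger_gap: 0.0427
finger_force: 0.0
```

Run:
```python
from h import *
s=telemetry.read_state(); print(s['tool_pos'],s['ee_rot'])
c=optics.get_calibration('wrist'); a=optics.grab_frame('wrist'); cv2.imwrite('pics/w7.png',a)
print(proj(c,[[.5998,.0807,.026],[.5998,.0807,.024]]))
h,ss,v=[x.astype(int) for x in cv2.split(cv2.cvtColor(a,cv2.COLOR_BGR2HSV))]
k=np.zeros(h.shape,bool);k[240:360,220:340]=1
for ar,p in blobs(k&(h<18)&(ss>130)&(v>110),100): print('orange',ar,p,back(c,p,.026)[0].round(4),back(c,p,.04)[0].round(4))
```

```text
[0.52523462 0.13679384 0.2929711 ] [179.59233416   0.36249394 143.52722486]
[[276.36871468 329.92007666]
 [276.37520619 328.23586354]]
orange 1004 [276. 325.] [0.5963 0.083  0.026 ] [0.5884 0.0889 0.04  ]
```

View pics/w7.png

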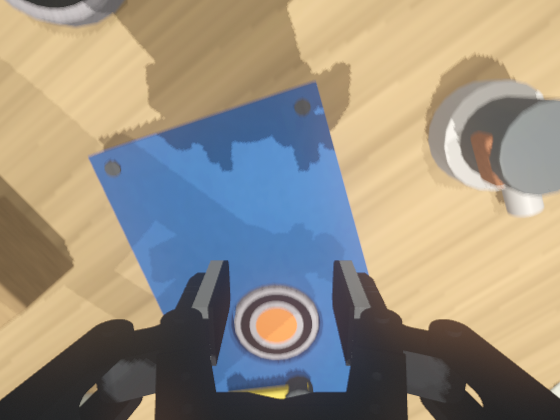

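The wrist view shows the bearing at (276,324), lying in the recess with no white floor around it. The keeper's yellow arm is at (262,390). To be sure it's down, I'll press its near side lightly with the fingers shut.

Request:
step_arm(
  deltas=[
    {"offset": [-2.5, 0, 0], "rot": [0, 0, 0], "fingers": 1},
    {"offset": [-5.5, 0, 1], "rot": [0, 0, 0], "fingers": 1},
    {"offset": [-8.1, 0, 3], "rot": [0, 0, 0], "fingers": 1},
    {"offset": [-8.1, 0, 5.5], "rot": [0, 0, 0], "fingers": 1},
    {"offset": [-8.1, 0, 7.4], "rot": [0, 0, 0], "fingers": 1},
  ],
)

```text
time_s: 7.68
tool_pos: [0.5901, 0.0862, 0.2102]
ee_rot: [-179.9, -0.1, 143.4]
force: [-0.5, 0.7, -1.1]
finger_gap: 0.0
finger_force: 0.0
```

Request:
step_arm(
  deltas=[
    {"offset": [0, 0, 0.2], "rot": [0, 0, 0], "fingers": 1},
    {"offset": [0, 0, 0.4], "rot": [0, 0, 0], "fingers": 1},
    {"offset": [0, 0, 0.5], "rot": [0, 0, 0], "fingers": 1},
    {"offset": [0, 0, 0.6], "rot": [0, 0, 0], "fingers": 1},
    {"offset": [0, 0, 0.7], "rot": [0, 0, 0], "fingers": 1},
  ],
)

```text
time_s: 8.1
tool_pos: [0.5904, 0.0876, 0.2073]
ee_rot: [179.9, 0.1, 143.5]
force: [-0.0, 0.2, 0.2]
finger_gap: -0.0
finger_force: 0.0
```

Request:
step_arm(
  deltas=[
    {"offset": [0, 0, 0.1], "rot": [0, 0, 0], "fingers": 1},
    {"offset": [0, 0, 0.2], "rot": [0, 0, 0], "fingers": 1},
    {"offset": [0, 0, 0.3], "rot": [0, 0, 0], "fingers": 1},
    {"offset": [0, 0, 0.4], "rot": [0, 0, 0], "fingers": 1},
    {"offset": [0, 0, 0.4], "rot": [0, 0, 0], "fingers": 1},
  ],
)

```text
time_s: 8.52
tool_pos: [0.5898, 0.0874, 0.2015]
ee_rot: [-180.0, -0.0, 143.5]
force: [-0.1, -0.7, -0.2]
finger_gap: -0.0002
finger_force: 0.0
```

Request:
step_arm(
  deltas=[
    {"offset": [0, 0, 0.1], "rot": [0, 0, 0], "fingers": 1},
    {"offset": [0, 0, 0.1], "rot": [0, 0, 0], "fingers": 1},
    {"offset": [0, 0, 0.2], "rot": [0, 0, 0], "fingers": 1},
    {"offset": [0, 0, 0.2], "rot": [0, 0, 0], "fingers": 1},
    {"offset": [0, 0, 0.2], "rot": [0, 0, 0], "fingers": 1},
  ],
)

```text
time_s: 8.93
tool_pos: [0.5899, 0.0874, 0.1996]
ee_rot: [-180.0, -0.0, 143.5]
force: [-0.6, 1.3, 0.7]
finger_gap: -0.0001
finger_force: 0.0
```

Request:
step_arm(
  deltas=[
    {"offset": [0, 0, 0.1], "rot": [0, 0, 0], "fingers": 1},
    {"offset": [0, 0, 0.1], "rot": [0, 0, 0], "fingers": 1},
    {"offset": [0, 0, 0.1], "rot": [0, 0, 0], "fingers": 1},
    {"offset": [0, 0, 0.1], "rot": [0, 0, 0], "fingers": 1},
    {"offset": [0, 0, 0.1], "rot": [0, 0, 0], "fingers": 1},
  ],
)

```text
time_s: 9.35
tool_pos: [0.59, 0.0874, 0.1994]
ee_rot: [-180.0, -0.0, 143.5]
force: [-3.9, -0.1, 5.6]
finger_gap: 0.0
finger_force: 2.7
```

Contact came at tip height 26.0 mm (0.1994 − 0.1734), which is exactly the seated height. Next is the keeper.

Request:
step_arm(
  deltas=[
    {"offset": [0, 0, -1.5], "rot": [0, 0, 0], "fingers": 0.92},
    {"offset": [0, 0, -4], "rot": [0, 0, 0], "fingers": 0.92},
    {"offset": [-1, 0, -6.5], "rot": [0, 0, 6], "fingers": 0.92},
    {"offset": [-3, -1, -7.5], "rot": [0, 0, 12], "fingers": 0.92},
    {"offset": [-6, -2.5, -7.5], "rot": [0, 0, 18], "fingers": 0.92},
  ],
)

```text
time_s: 9.77
tool_pos: [0.6243, 0.0327, 0.2778]
ee_rot: [179.7, 0.2, 125.4]
force: [0.5, 0.4, 0.2]
finger_gap: 0.0067
finger_force: 0.0
```

```bash
cat > goal.py <<'E'
from h import *
import sys
s=telemetry.read_state(); T=R(s['ee_rot']); print(s['tool_pos'],s['ee_rot'],s['force'])
g=np.array([float(x) for x in sys.argv[1:4]]); print('tool cm',(T.T@(g-s['tool_pos'])*100).round(2))
E
python3 goal.py .6427 -.006 .25
```

```text
[0.62431638 0.03272395 0.27775096] [179.66864939   0.2019617  125.38812155] [0.50569987 0.38145061 0.20263622]
tool cm [-4.21 -0.76  2.79]
```

Request:
step_arm(
  deltas=[
    {"offset": [-2, -0.3, 0], "rot": [0, 0, 5], "fingers": 0.92},
    {"offset": [-4.2, -0.8, 0.5], "rot": [0, 0, 10], "fingers": 0.92},
    {"offset": [-4.2, -0.8, 1.5], "rot": [0, 0, 15], "fingers": 0.92},
    {"offset": [-4.2, -0.8, 2.5], "rot": [0, 0, 15], "fingers": 0.92},
    {"offset": [-4.2, -0.8, 3.5], "rot": [0, 0, 15], "fingers": 0.92},
  ],
)

```text
time_s: 10.18
tool_pos: [0.6409, -0.0074, 0.2376]
ee_rot: [-180.0, -0.0, 110.6]
force: [-0.8, -0.3, -1.3]
finger_gap: 0.0071
finger_force: 0.0
```

Request:
step_arm(
  deltas=[
    {"offset": [0, 0, 0.6], "rot": [0, 0, 0], "fingers": 0.92},
    {"offset": [0, 0, 1.2], "rot": [0, 0, 0], "fingers": 0.92},
    {"offset": [0, 0, 1.7], "rot": [0, 0, 0], "fingers": 0.92},
    {"offset": [0, 0, 2.1], "rot": [0, 0, 0], "fingers": 0.92},
    {"offset": [0, 0, 2.1], "rot": [0, 0, 0], "fingers": 0.92},
  ],
)

```text
time_s: 10.6
tool_pos: [0.6407, -0.0068, 0.2167]
ee_rot: [-179.9, -0.0, 110.5]
force: [0.5, 1.1, 0.3]
finger_gap: 0.007
finger_force: 0.0
```

Run:
```python
from h import *
s=telemetry.read_state(); print(s['tool_pos'],s['ee_rot'],s['force'])
R0=np.array([.5998,.0807]); a=np.radians(-18.9); X=np.array([np.cos(a),np.sin(a)]); Y=np.array([-X[1],X[0]])
pv=R0+.058*X; T=R(s['ee_rot'])
n=T[:2,0]
for th in (79,70,60,50,40,30,20,10,0,-5):
    t=np.radians(th); p=pv+.046*(-np.cos(t)*X-np.sin(t)*Y)
    g=p-.017*n; print(th,p.round(4),(T[:2,:2].T@(g-s['tool_pos'][:2])*100).round(2))
a=optics.grab_frame('scene'); c=optics.get_calibration('scene'); cv2.imwrite('pics/s8.png',cv2.resize(a[180:310,190:340],(600,520),interpolation=cv2.INTER_CUBIC))
for q,p in blobs(masks(a)['red'],10): print('red',q,p,back(c,p,.052)[0].round(4))
```

```text
[ 0.64072904 -0.0068336   0.21671035] [-1.79924292e+02 -3.77647322e-02  1.10549750e+02] [0.49607575 1.10595959 0.28042924]
79 [0.6317 0.022 ] [1.32 0.17]
70 [0.6258 0.0261] [ 1.91 -0.24]
60 [0.62   0.0317] [ 2.63 -0.59]
50 [0.6153 0.0382] [ 3.41 -0.8 ]
40 [0.6118 0.0454] [ 4.2  -0.88]
30 [0.6095 0.0531] [ 5.   -0.82]
20 [0.6087 0.061 ] [ 5.78 -0.62]
10 [0.6092 0.069 ] [ 6.51 -0.29]
0 [0.6112 0.0768] [7.17 0.17]
-5 [0.6126 0.0805] [7.47 0.44]
```

View pics/s8.png

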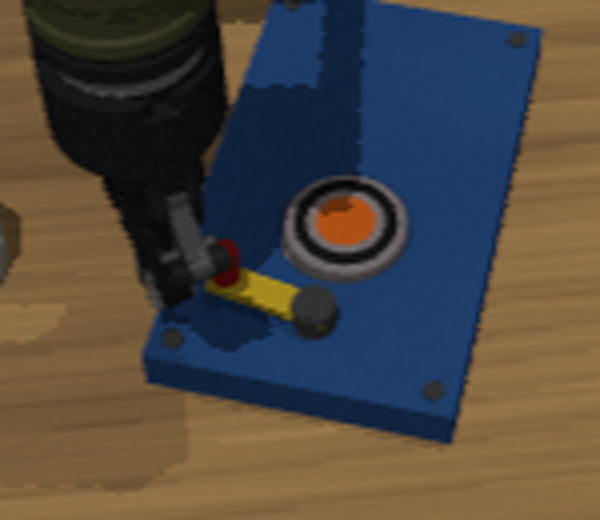

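The scene crop shows the seated bearing at (345,222), flush with the plate. The fingertips are low on the far side of the red post at (225,262), with the arm leading to the pivot at (315,312). I'll push along the arc.

Request:
step_arm(
  deltas=[
    {"offset": [0.7, 0.15, 0], "rot": [0, 0, 0], "fingers": 0.92},
    {"offset": [1.3, 0.15, 0], "rot": [0, 0, 0], "fingers": 0.92},
    {"offset": [1.9, -0.25, 0], "rot": [0, 0, 0], "fingers": 0.92},
    {"offset": [2.6, -0.6, 0], "rot": [0, 0, 0], "fingers": 0.92},
    {"offset": [3.4, -0.8, 0], "rot": [0, 0, 0], "fingers": 0.92},
  ],
)

```text
time_s: 11.07
tool_pos: [0.6211, 0.0215, 0.2181]
ee_rot: [-179.9, 0.1, 110.5]
force: [-1.9, -3.9, 0.6]
finger_gap: 0.0066
finger_force: 2.1
```

Request:
step_arm(
  deltas=[
    {"offset": [0.4, -0.05, 0], "rot": [0, 0, 0], "fingers": 0.92},
    {"offset": [0.8, -0.1, 0], "rot": [0, 0, 0], "fingers": 0.92},
    {"offset": [1.2, -0.05, 0], "rot": [0, 0, 0], "fingers": 0.92},
    {"offset": [1.6, 0, 0], "rot": [0, 0, 0], "fingers": 0.92},
    {"offset": [2.0, 0.1, 0], "rot": [0, 0, 0], "fingers": 0.92},
  ],
)

```text
time_s: 11.48
tool_pos: [0.6157, 0.0414, 0.2178]
ee_rot: [180.0, -0.0, 110.5]
force: [-0.9, -2.6, -0.3]
finger_gap: 0.0067
finger_force: 0.9
```

```bash
python3 - <<'E'
from h import *
s=telemetry.read_state(); print(s['tool_pos'],s['force'])
a=optics.grab_frame('scene'); c=optics.get_calibration('scene'); cv2.imwrite('pics/s9.png',cv2.resize(a[180:310,190:340],(600,520),interpolation=cv2.INTER_CUBIC))
for q,p in blobs(masks(a)['red'],5): print('red',q,p,back(c,p,.052)[0].round(4))
E
python3 goal.py .6171 .0608 .217
```

```text
[0.61567107 0.04136433 0.21777065] [-0.92550461 -2.61273053 -0.2713906 ]
[0.61571476 0.0419796  0.21778366] [ 1.79946404e+02 -3.39473767e-02  1.10513687e+02] [-0.25612639 -1.365843    0.26871745]
tool cm [1.71 0.79 0.08]
```

View pics/s9.png

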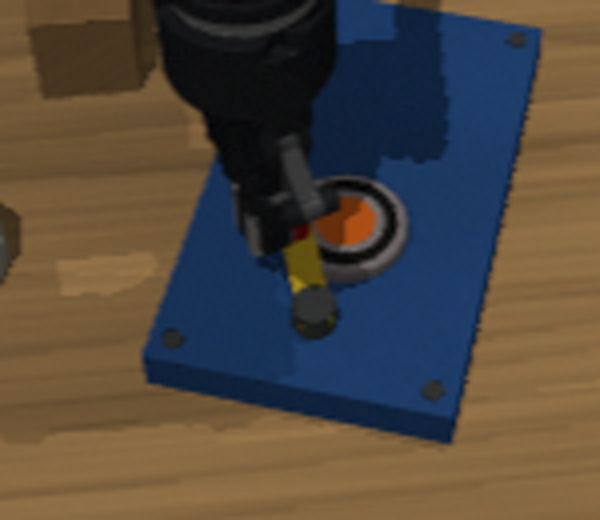

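The arm is now over the bearing's edge, with the post at (300,232) and the pivot at (315,312), so about 20° remain. I'll continue until it presses on the stop.

Request:
step_arm(
  deltas=[
    {"offset": [0.4, 0.15, 0], "rot": [0, 0, 0], "fingers": 0.92},
    {"offset": [0.8, 0.3, 0], "rot": [0, 0, 0], "fingers": 0.92},
    {"offset": [1.2, 0.5, 0], "rot": [0, 0, 0], "fingers": 0.92},
    {"offset": [1.5, 0.7, 0], "rot": [0, 0, 0], "fingers": 0.92},
    {"offset": [1.7, 0.8, 0], "rot": [0, 0, 0], "fingers": 0.92},
  ],
)

```text
time_s: 11.95
tool_pos: [0.6174, 0.0602, 0.2178]
ee_rot: [180.0, -0.0, 110.5]
force: [-1.7, -3.0, 0.1]
finger_gap: 0.0067
finger_force: 1.5
```

Request:
step_arm(
  deltas=[
    {"offset": [0.1, 0.05, 0], "rot": [0, 0, 0], "fingers": 0.92},
    {"offset": [0.1, 0.1, 0], "rot": [0, 0, 0], "fingers": 0.92},
    {"offset": [0.2, 0.1, 0], "rot": [0, 0, 0], "fingers": 0.92},
    {"offset": [0.2, 0.15, 0], "rot": [0, 0, 0], "fingers": 0.92},
    {"offset": [0.2, 0.15, 0], "rot": [0, 0, 0], "fingers": 0.92},
  ],
)

```text
time_s: 12.37
tool_pos: [0.6178, 0.0611, 0.2177]
ee_rot: [-179.9, 0.1, 110.5]
force: [-3.1, -6.1, 0.9]
finger_gap: 0.0065
finger_force: 3.3
```

Request:
step_arm(
  deltas=[
    {"offset": [0.1, 0.05, 0], "rot": [0, 0, 0], "fingers": 0.92},
    {"offset": [0.1, 0.1, 0], "rot": [0, 0, 0], "fingers": 0.92},
    {"offset": [0.2, 0.1, 0], "rot": [0, 0, 0], "fingers": 0.92},
    {"offset": [0.2, 0.1, 0], "rot": [0, 0, 0], "fingers": 0.92},
    {"offset": [0.2, 0.1, 0], "rot": [0, 0, 0], "fingers": 0.92},
  ],
)

```text
time_s: 12.78
tool_pos: [0.6179, 0.0621, 0.2177]
ee_rot: [-179.8, 0.3, 110.5]
force: [-2.9, -12.1, 2.7]
finger_gap: 0.0072
finger_force: 6.2
```

Force is climbing (12 N) with no motion, so the arm is against its stop. I'll back off along the tool's −x, then rise and retreat.

Request:
step_arm(
  deltas=[
    {"offset": [-0.5, -0.2, 0], "rot": [0, 0, 0], "fingers": 0.92},
    {"offset": [-1.2, -0.3, 0], "rot": [0, 0, 0], "fingers": 0.92},
    {"offset": [-1.5, -0.3, -1.5], "rot": [0, 0, 0], "fingers": 0.92},
    {"offset": [-1.5, -0.3, -4.5], "rot": [0, 0, 0], "fingers": 0.92},
    {"offset": [-1.5, -0.3, -8], "rot": [0, 0, 0], "fingers": 0.92},
  ],
)

```text
time_s: 13.2
tool_pos: [0.6198, 0.049, 0.2958]
ee_rot: [-179.7, -0.2, 110.5]
force: [0.8, -0.2, 0.2]
finger_gap: 0.0068
finger_force: 0.0
```

Request:
step_arm(
  deltas=[
    {"offset": [0, -3, -2], "rot": [0, 0, 0], "fingers": 0.92},
    {"offset": [0, -6, -4], "rot": [0, 0, 0], "fingers": 0.92},
    {"offset": [0, -9, -5], "rot": [0, 0, 0], "fingers": 0.92},
    {"offset": [0, -12, -5], "rot": [0, 0, 0], "fingers": 0.92},
    {"offset": [0, -12, -5], "rot": [0, 0, 0], "fingers": 0.92},
  ],
)

```text
time_s: 13.62
tool_pos: [0.5051, 0.0064, 0.3481]
ee_rot: [180.0, -0.0, 110.4]
force: [0.8, -0.1, -1.3]
finger_gap: 0.0067
finger_force: 0.0
```

Run:
```python
from h import *
s=telemetry.read_state(); print(s['time_s'],s['tool_pos'],s['force'])
a=optics.grab_frame('scene'); c=optics.get_calibration('scene'); cv2.imwrite('pics/s10.png',cv2.resize(a[130:310,160:400],(800,600),interpolation=cv2.INTER_CUBIC))
for q,p in blobs(masks(a)['red'],5): print('red',q,p,back(c,p,.052)[0].round(4),'expected .6112 .0768')
```

```text
13.6167 [0.50508977 0.00640539 0.34812506] [ 0.848488   -0.14045313 -1.3439178 ]
red 27 [273.5 230.9] [0.6066 0.0755 0.052 ] expected .6112 .0768
```

View pics/s10.png

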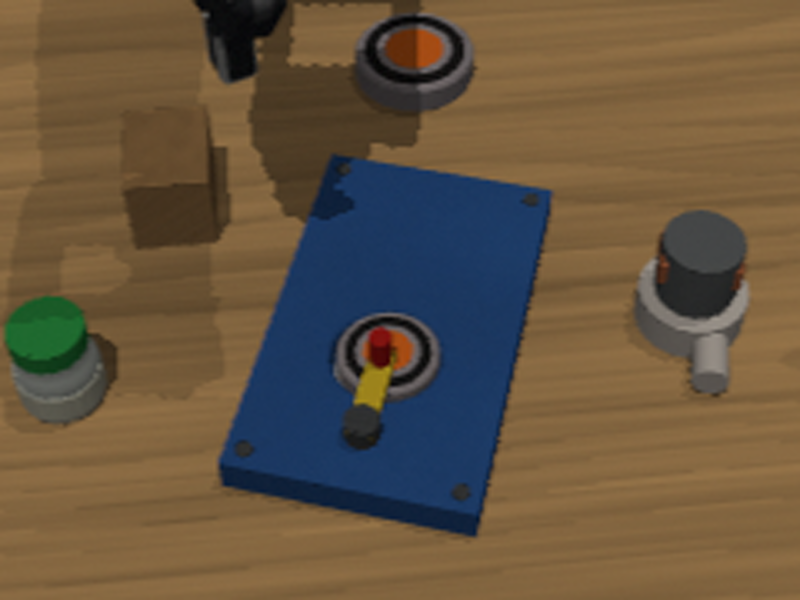

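The arm lies along the plate's long axis over the seated bearing, with the post at (380,345) and the pivot at (362,425). The pump, carton and jar haven't moved. Handing in.

```bash
python3 -c "
from rig import workorder
print(workorder.job_done())"
```

```text
the job is handed in; nothing more can be done
None
```

I handed the job in at about 14 s: the bearing is seated flat in the recess, the keeper arm is home against its stop over it, and the pump, carton and jar look untouched; no verdict came back.

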